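Set a folding-table leg to its length mark and close the cam lever

TASK

Push the green leg unit on the plywood jig up square against both aluminium stops (the short end stop and the long side fence). Then draw its sliding leg out by the black T-foot, against the spring, until the red band is at the mouth of the green housing (the housing's edge lying within the band), and only then, while still holding the leg at that mark, swing the orange cam lever fully closed, parallel to the leg. Finish while still holding the leg at the mark with the lever closed and the unit against its stops: do not let go, the spring would pull the leg back in; leave the other things on the bench where they are.

Things in the scene. Friction and masses are not known exactly. Their poses are not given: they have to be found in the camera images.
- jig: Setting jig fixed to the bench (place and yaw vary): plywood plate 8 mm thick, x = -45 to 235, y = -45 to 155 mm. Origin on the bench under the corner where the lines of its two stop faces meet; z up. With the leg unit home against both stops, outer lies at x = 75, y = 32 mm in this frame, axes parallel.
- stop_corner (a point): Corner where the two stop faces' lines meet, at their top, 33 mm above the bench (axes as the jig's). Aluminium stops 18 mm thick, standing 25 mm above the plate: the end stop (y = 4 to 68 mm) has its face at x = 0 looking to +x, the side fence (x = 20 to 150 mm) its face at y = 0 looking to +y.
- outer: Green housing of the leg unit: block 150 (x) x 64 (y) x 66 mm (z), about 1 kg in all, loose on the jig plate. Origin at the centre of its underside (8 mm above the bench), z up. The leg comes out of its -x face (the mouth, x = -75 mm); that face goes against the end stop, its -y side against the fence. A steel bracket (x = -105 to -55, y = 9 to 27, z = 66 to 70 mm) carries the lever.
- inner_leg: Aluminium sliding leg, 24 x 24 mm, axis at y = 0, z = 50 mm; axes as the housing's, origin on the housing's when the leg is in. At its outer end a black rubber T-foot: upright bar 14 (x) x 120 (y) x 28 mm, z = 38 to 66 mm. A red band 12 mm wide, centred 88 mm behind the T-foot's inner face, is the length mark (hidden in the housing at first).
- foot_face (a point): Centre of the T-foot's inner face (looking back to the housing, +x), 60 mm above the bench. With the leg in, it is 38 mm from the mouth: fingers fit down into the gap on either side of the leg and can pull the T-foot out, in -x; at the mark it is 88 mm from the mouth.
- leg (a joint): How far the leg is drawn out (m): 0 all the way in (start), 0.050 with the middle of the red band at the mouth (0.044 to 0.056: mouth within the band), 0.075 at most. A spring always pulls it in, 2.4 N at 0 and 4 N at the mark; only the hand keeps it out.
- lever (a joint): Angle of the orange cam lever about its upright pivot (rad): 0 closed (at its own stop, parallel to the leg), starts 0.36 to 0.48, 0.6 at most. It stays where it is left; moving it takes about 1 N at its tip.
- lever_pivot (a point): Pivot axis of the lever at its underside, 78 mm above the bench; fixed in the housing at x = -95, y = 18, z = 70 mm. Round boss of 8 mm radius, 18 mm high.
- lever_tip (a point): Tip of the lever at mid height: a flat bar 60 long x 8 thick x 16 mm high, 78 to 94 mm above the bench, so it passes above T-foot and leg. Closed it points along the housing's -x, outer face at y = 22 mm; opening swings the tip to +y, so closing pushes it to -y. With the leg at the mark, a finger just inside the T-foot is level with the lever's outer end.
- tape_roll: Bystander: paper tape roll, 90 mm across, 24 mm high, flat on the bench by the far right corner of the jig. Origin under its centre.
- screwdriver: Bystander: screwdriver 170 mm long lying beyond the side fence. Origin under its middle, x along it.
- screw_jar: Bystander: glass jar with yellow cap, 56 mm across, 70 mm high, standing past the T-foot, to the right of the jig. Origin under its centre.
- glue_gun: Bystander: red hot-glue gun lying on its side, about 200 x 120 x 32 mm, to the robot's right.
- mug: Bystander: blue mug, 80 mm across, 90 mm high, to the robot's left.
- screw_bin: Bystander: orange open bin 130 x 100 x 50 mm, to the robot's left.
- offcut: Bystander: plywood offcut 110 x 60 x 18 mm, to the robot's right.

How it is judged:
On the way, in this order (a step that is already met when the one before it is completed fails the run):
1. the leg unit is square against both stops, the lever still open (x of outer in the frame of jig between 0.071 and 0.079 m and y of outer in the frame of jig between 0.028 and 0.036 m and angle between the x axis of outer and the x axis of jig, either way round below 0.035 rad and angle between outer's own z axis and vertical below 0.06 rad and value of joint lever above 0.27 rad), for 0.2 s.
2. the leg is held by the fingers with the housing's mouth within the red band, the lever still open (value of joint leg between 0.044 and 0.056 m and contact force between the fingers and inner_leg above 2 N and value of joint lever above 0.27 rad), for 0.2 s.
3. the lever is closed with the leg still held at the mark (value of joint leg between 0.044 and 0.056 m and contact force between the fingers and inner_leg above 2 N and value of joint lever below 0.06 rad), for 0.2 s.
At the end, for the whole second after the job is handed in: The fingers still hold the leg (more than 2 N on it) with the mouth within the red band (leg joint 0.044 to 0.056), the lever is closed (below 0.06 rad), and the housing is at rest against both stops (within 6 mm each way and 0.06 rad of square, and lying flat) (all of step 3 and x of outer in the frame of jig between 0.069 and 0.081 m and y of outer in the frame of jig between 0.026 and 0.038 m and angle between the x axis of outer and the x axis of jig, either way round below 0.06 rad and angle between outer's own z axis and vertical below 0.06 rad and linear speed of outer below 0.02 m/s); the arm keeps its last pose, push and grip.
It fails at once if the lever is closed past half way while the leg is off its mark (value of joint lever below 0.2 rad and (value of joint leg below 0.042 m or value of joint leg above 0.058 m)).
It fails at once if one of the bystanders is pushed aside (more than 30 mm) (distance of any of tape_roll, screwdriver, screw_jar, glue_gun, mug, screw_bin, offcut from where it was at the start of the episode above 0.03 m).
It also fails if it takes over 61 s, if anything falls off the work surface, if the arm or the gripper's body presses on something with over 40 N, if the wrist force passes 120 N, or if a joint passes its speed limit or range.

ROBOT

A 7-joint arm with a two-finger parallel gripper is mounted at the origin on the work surface. World frame = base frame: x ahead of the robot, y to its left, z up, the work surface at z = 0. Lengths are in m, angles in rad, forces in N, time in s.
With the tool pointing down it reaches from about 0.4 to 0.85 m from the base axis. Payload 4.5 kg.
Tool frame: the origin (TCP) lies at the very end of the fingers, on their centre line; the grasp point (between the pads) lies 19 mm behind it; z points along the fingers, y is the line along which they close (so a half turn about z gives the same grasp; the last joint's range is limited). The gripper opens to 88 mm and grips with 3 to 60 N. Pads are 18 mm wide; open, the fingers measure 123 mm over their backs; the gripper's body (75 mm by 187 mm) begins 45 mm behind the grasp point.
Start: joints at [1.257, 0.689, -0.195, 1.565, 0.157, 0.902, -0.215], TCP at [0.213, -0.588, 0.239] pointing down, gripper open.
Joint ranges: [-3.01, 3.01], [-0.46, 2.08], [-1.47, 1.51], [0.13, 2.56], [-1, 4.14], [0.04, 2.09], [-2.66, 2.66]. Speed limits (rad/s): [2.57, 2.57, 3.14, 3.14, 3.14, 3.14, 3.14].

INTERFACE

Orientations are given as a unit quaternion [x, y, z, w].
In Python, from plant import r gives the robot as it stands. The module is installed in compiled form; this text tells all that it offers.
- The arm moves only by the tool step_arm, never from a script. Its argument "increments" is a list of rows, each a list of 2 entries, a list of its own where there are three numbers: the shift along the world's x, y, z in cm, then the turn, a rotation vector about the world's x, y, z in degrees. A call has exactly 10 rows; each row shifts and turns the commanded pose from where the row before left it; what a row does not reach is not made up. A row lasts 1/10 s, in which the tool goes at most 50 mm and 8.59 degrees, less where a joint would pass 70% of its speed; a pose out of reach is approached as far as the arm can. A call is refused whole if a number of a shift passes 5 or a number of a turn 8.59, either way. A call with a gripper value outside its range is refused whole. "fingers" is the opening, from 0 (shut) to 1 (fully open), set as the call begins (left out, the last holds). The fingers move at their own pace and stop on an object; "grip_force" is the grip in N (left out, the last holds). Time passes only in rows, so rows that do not move let the fingers close, or fill a call up. It gives the time, the measured TCP pose, the force, the opening and the grip force at its end, in the units of the state.
- r.get_state(): the state, without advancing time (a new reading comes with each control period).
- r.snapshot(name): name is "scene" or "top" or "wrist"; returns (picture, depth): 480x640x3 uint8, red, green, blue; 480x640 float32, m along the optical axis (not along the pixel's ray), 0 where there is no reading.
- r.calibration(name): a dict with "fov_y" (degrees; the focal length in pixels is half the picture's height over the tangent of half this angle, whatever the lens; pixels are square), "cx", "cy" (the principal point, pixels), "R" (3x3) and "t" (3): a world point X has camera coordinates R X + t. Camera axes: x right, y down, z forward; pixel columns grow to the right and rows downward; lengths in m; the calibration is good to about 2 mm. A picture is of the moment at which its call begins: read the wrist's pose just before it. calibration takes no time and is no camera call; for the wrist camera it gives the pose at the moment of the call.
- r.finish_job(): hands the job in; it is judged then, once.
The state is a dict: "clock": time; "q": joint angles; "qd": joint speeds; "joint_torque": joint torques, N m; "tool_pos": TCP position; "eef_rot": TCP orientation; "contact_force": force on the tool from outside, world axes, zero at the start; "moment": the same for the moment, N m; "opening": opening from 0.0 (shut) to 1.0 (fully open); "finger_force": force on a finger pad.
Only numpy, scipy, OpenCV 4.12 (cv2) and the standard library are available. Lean on these libraries where they do the work, as an engineer would, in place of code of your own. Each camera call takes 0.05 s, during which the arm holds its last target. There are 200 camera calls.

## Working session

There is one attempt and no reset: what is moved stays moved. The work goes in short steps, Python scripts to look and compute and a tool call to move; the robot and the scene stay as the last step left them, time stands still between calls to the robot, and variables do not carry over. Pictures are saved under pics/ and viewed, at most 10 in all, crops included, and the job is handed in when it is done.

Besides the shell and the picture viewer there is one more tool, called after ">>>" in YAML: its name, and indented under it one key for each argument. step_arm: Moves the arm, as the interface text tells. Its arguments: {"type":"object","properties":{"increments":{"type":"array","items":{"type":"array"}},"fingers":{"type":"number"},"grip_force":{"type":"number"}},"required":["increments"]}

```bash
mkdir -p pics; cat > h.py <<'E'
import numpy as np, cv2
from plant import r
def snap(n,f=None):
    c=r.calibration(n); p,d=r.snapshot(n)
    if f: cv2.imwrite('pics/'+f,p[:,:,::-1])
    return c,p,d
def foc(c): return 240/np.tan(np.radians(c['fov_y'])/2)
def pt(c,u,v,z):
    f=foc(c);R=np.array(c['R']);t=np.array(c['t'])
    o=-R.T@t; d=R.T@np.array([(u-c['cx'])/f,(v-c['cy'])/f,1.])
    return o+d*(z-o[2])/d[2]
def cloud(c,d):
    f=foc(c);v,u=np.mgrid[:480,:640]
    X=np.stack([(u-c['cx'])/f*d,(v-c['cy'])/f*d,d],-1)
    return (X-np.array(c['t']))@np.array(c['R'])
E
python3 - <<'E'
from h import *
s=r.get_state();print(s['clock'],s['tool_pos'],s['eef_rot'],s['opening'],s['contact_force'])
for n in('scene','top'):
    c,p,d=snap(n,n+'0.png');print(n,c)
E
```

```text
0.0 [ 0.21274658 -0.58702624  0.23793574] [ 9.84909382e-01  1.73068511e-01 -2.42477733e-04 -8.61140072e-04] 1.0005670217018858 [-0.53851971  0.18507527 -0.53495373]
scene {'fov_y': 42.04753786051737, 'cx': 317.52081304404294, 'cy': 236.02741184348207, 'R': array([[-0.6197383 ,  0.78469081,  0.01359309],
       [ 0.63998434,  0.51532449, -0.56996554],
       [-0.45425157, -0.34453011, -0.82155615]]), 't': array([ 0.36803396, -0.32948299,  1.95878119])}
top {'fov_y': 46.031100763874065, 'cx': 316.6937554069738, 'cy': 242.88306356694446, 'R': array([[-1.76153538e-02, -9.99837249e-01, -3.89542271e-03],
       [-9.78890196e-01,  1.80394990e-02, -2.03589194e-01],
       [ 2.03626331e-01,  2.26895428e-04, -9.79048654e-01]]), 't': array([0.01678833, 0.58579974, 1.79034829])}
```

View pics/top0.png

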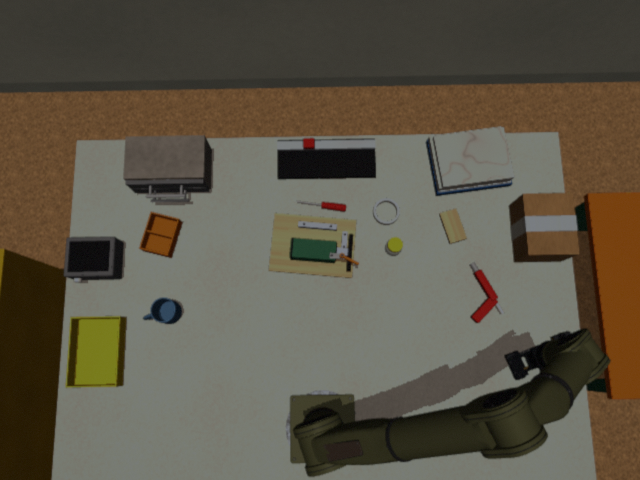

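View pics/scene0.png

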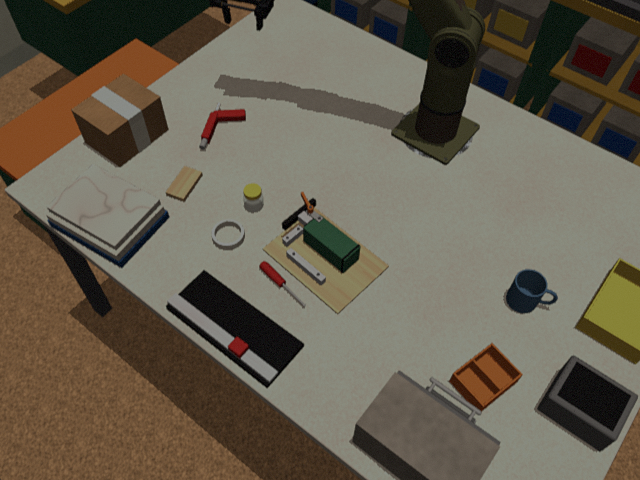

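Top view: the jig is at about (313,245) with its x axis along world +y and its y axis along world -x. The housing is at (314,250), the fence at (317,225), the end stop and T-foot at (348,250), the jar at (395,246) and the tape at (385,212). The scene view agrees.

```bash
python3 - <<'E'
from h import *
c,p,d=snap('top')
for n,u,v,z in [('house',314,250,.074),('fL',299,223,.033),('fR',337,227,.033),('foot',350,252,.074),('levertip',357,262,.086),('jar',395,246,.07),('tape',385,212,.024),('driver',322,206,.01)]:
    print(n,pt(c,u,v,z).round(3))
w=r.calibration('wrist'); s=r.get_state()
from scipy.spatial.transform import Rotation as Ro
Rt=Ro.from_quat(s['eef_rot']).as_matrix();Rc=np.array(w['R'])
print('cam in tool',Rt.T@(-Rc.T@np.array(w['t'])-s['tool_pos']), 'axes',(Rt.T@Rc.T).round(2),w['fov_y']); print(Rt.round(3))
E
```

```text
house [0.56  0.015 0.074]
fL [0.661 0.064 0.033]
fR [ 0.645 -0.063  0.033]
foot [ 0.551 -0.101  0.074]
levertip [ 0.516 -0.122  0.086]
jar [ 0.569 -0.248  0.07 ]
tape [ 0.696 -0.226  0.024]
driver [ 0.725 -0.014  0.01 ]
cam in tool [ 7.07883442e-02  1.30667720e-04 -1.46186741e-01] axes [[-0.   -0.96 -0.27]
 [ 1.   -0.    0.  ]
 [-0.   -0.27  0.96]] 61.97460776158118
[[ 0.94   0.341 -0.001]
 [ 0.341 -0.94   0.001]
 [-0.    -0.001 -1.   ]]
```

>>> step_arm:
  increments:
    - [[1.8,2.8,0],[0,0,4]]
    - [[1.8,2.8,0],[0,0,4]]
    - [[1.8,2.8,0],[0,0,4]]
    - [[1.8,2.8,0],[0,0,4]]
    - [[1.8,2.8,0],[0,0,4]]
    - [[1.8,2.8,0],[0,0,4]]
    - [[1.8,2.8,0],[0,0,4]]
    - [[1.8,2.8,0],[0,0,4]]
    - [[1.8,2.8,0],[0,0,4]]
    - [[1.8,2.8,0],[0,0,4]]
  fingers: 0

```text
clock: 1.15
tool_pos: [0.3935, -0.3064, 0.2387]
eef_rot: [0.866, 0.501, -0.0, -0.0]
contact_force: [1.3, 0.4, -0.0]
opening: 0.114
finger_force: 0.0
```

>>> step_arm:
  increments:
    - [[1.8,2.8,0],[0,0,3]]
    - [[1.8,2.8,0],[0,0,3]]
    - [[1.8,2.8,0],[0,0,3]]
    - [[1.8,2.8,0],[0,0,3]]
    - [[1.8,2.8,0],[0,0,3]]
    - [[1.8,2.8,0],[0,0,3]]
    - [[1.8,2.8,0],[0,0,3]]
    - [[1.8,2.8,0],[0,0,2]]
    - [[1.5,2.8,0],[0,0,0]]
    - [[1.0,2.8,0],[0,0,0]]

```text
clock: 2.15
tool_pos: [0.5629, -0.0264, 0.2385]
eef_rot: [0.749, 0.662, 0.0, 0.0]
contact_force: [0.4, -0.4, -0.2]
opening: 0.004
finger_force: 0.0
```

```bash
python3 - <<'E'
from h import *
s=r.get_state();print(s['clock'],s['tool_pos'],s['eef_rot'],s['opening'],s['contact_force'])
c,p,d=snap('wrist','w1.png'); np.savez('w1.npz',p=p,d=d,**c)
E
```

```text
2.15 [ 0.56293651 -0.02635413  0.23848183] [7.49406216e-01 6.62110480e-01 1.91841512e-04 1.59597502e-05] 0.003916612528698724 [ 0.36644665 -0.37845848 -0.19942371]
```

View pics/w1.png

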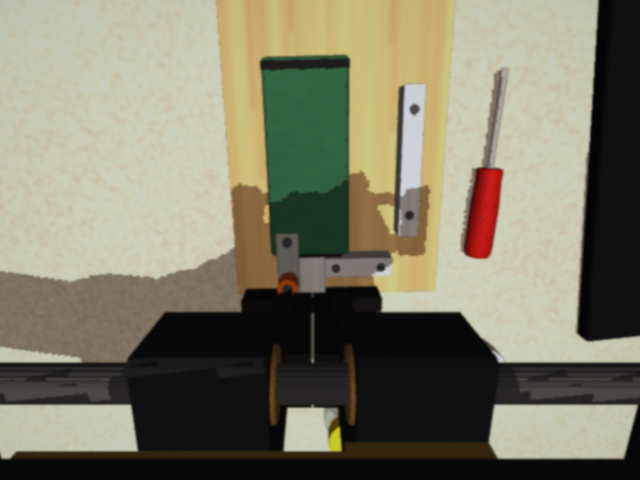

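The wrist picture shows the housing top from (262,65) to (349,255), the fence at (398-425, 85-236), the end stop's visible part at (325-391, 252-277), the bracket at (287,242) and the T-foot at (245-380, 298).

```bash
cat >> h.py <<'E'
def meas(c,p,d):
    X=cloud(c,d);h=X[...,2];o={}
    hsv=cv2.cvtColor(p,cv2.COLOR_RGB2HSV)
    v,u=np.mgrid[:480,:640]
    near=(d>0)&(v<300)
    def rect(m,k):
        n,l,st,_=cv2.connectedComponentsWithStats(m.astype(np.uint8))
        i=1+np.argmax(st[1:,4]); q=X[l==i][:,:2].astype(np.float32)
        b=cv2.minAreaRect(q*1000); o[k]=(cv2.boxPoints(b),b,np.median(X[l==i][:,2]),len(q))
    g=near&(abs(h-.074)<.004)
    rect(g,'house')
    rect(near&(abs(h-.033)<.004)&(u>394)&(u<435)&(v<245)&(v>70),'fence')
    rect(near&(abs(h-.033)<.004)&(v>245)&(u>322)&(u<400),'end')
    return o
E
python3 - <<'E'
from h import *
z=np.load('w1.npz');c={k:z[k] for k in('fov_y','cx','cy','R','t')}
for k,b in meas(c,z['p'],z['d']).items(): print(k,b[0].round(1).tolist(),np.round(b[1][1],1),b[2:])
X=cloud(c,z['d'])
for v,u in[(298,250),(298,375),(296,320),(285,288),(60,300),(160,305),(230,310),(300,287)]:print(v,u,X[v,u].round(3),z['p'][v,u])
E
```

```text
house [[522.7999877929688, -84.69999694824219], [586.5999755859375, -91.0], [604.7000122070312, 92.0], [540.9000244140625, 98.30000305175781]] [184.   64.1] (np.float64(0.07411122187769452), 17073)
fence [[637.2999877929688, -59.099998474121094], [656.0, -61.099998474121094], [669.7000122070312, 67.80000305175781], [651.0999755859375, 69.80000305175781]] [129.6  18.8] (np.float64(0.03317298526484868), 3265)
end [[567.4000244140625, -89.80000305175781], [629.9000244140625, -96.5], [631.9000244140625, -78.0999984741211], [569.4000244140625, -71.4000015258789]] [18.5 62.9] (np.float64(0.03323963799546969), 1307)
298 250 [ 0.502 -0.087  0.071] [8 6 6]
298 375 [ 0.607 -0.098  0.074] [16 14 14]
296 320 [ 0.567 -0.018  0.242] [6 6 5]
285 288 [ 0.539 -0.068  0.099] [75 38 25]
60 300 [0.569 0.092 0.074] [33 43 35]
160 305 [0.564 0.022 0.075] [48 98 63]
230 310 [ 0.561 -0.033  0.073] [25 50 33]
300 287 [ 0.555 -0.015  0.25 ] [8 7 9]
```

>>> step_arm:
  increments:
    - [[-1.9,1.8,0],[0,0,0.9]]
    - [[-1.9,1.8,0],[0,0,0]]
    - [[-2.0,1.7,0],[0,0,0]]
    - [[0,0,-3.3],[0,0,0]]
    - [[0,0,-3.3],[0,0,0]]
    - [[0,0,-3.3],[0,0,0]]
    - [[0,0,-3.3],[0,0,0]]
    - [[0,0,-3.3],[0,0,0]]
    - [[0,0,-3.3],[0,0,0]]
    - [[0,0,0],[0,0,0]]

```text
clock: 3.2
tool_pos: [0.5016, 0.0252, 0.0376]
eef_rot: [0.744, 0.668, -0.003, -0.002]
contact_force: [-0.4, -0.5, -0.1]
opening: 0.007
finger_force: 0.0
```

>>> step_arm:
  increments:
    - [[0.6,-0.06,0],[0,0,0]]
    - [[0.6,-0.06,0],[0,0,0]]
    - [[0.6,-0.06,0],[0,0,0]]
    - [[0.6,-0.06,0],[0,0,0]]
    - [[0.6,-0.06,0],[0,0,0]]
    - [[0.6,-0.06,0],[0,0,0]]
    - [[0.6,-0.06,0],[0,0,0]]
    - [[0.6,-0.07,0],[0,0,0]]
    - [[0.4,-0.05,0],[0,0,0]]
    - [[0,0,0],[0,0,0]]

```text
clock: 4.2
tool_pos: [0.5549, 0.0196, 0.0422]
eef_rot: [0.744, 0.668, -0.001, -0.001]
contact_force: [-5.6, 0.2, 2.3]
opening: 0.005
finger_force: 2.6
```

>>> step_arm:
  increments:
    - [[0.2,-0.02,0],[0,0,0]]
    - [[0.2,-0.02,0],[0,0,0]]
    - [[0.2,-0.02,0],[0,0,0]]
    - [[0.1,-0.01,0],[0,0,0]]
    - [[0,0,0],[0,0,0]]
    - [[0,0,0],[0,0,0]]
    - [[0,0,0],[0,0,0]]
    - [[0,0,0],[0,0,0]]
    - [[0,0,0],[0,0,0]]
    - [[0,0,0],[0,0,0]]

```text
clock: 5.2
tool_pos: [0.5608, 0.0189, 0.0422]
eef_rot: [0.744, 0.668, -0.002, -0.001]
contact_force: [-7.2, 1.1, 5.5]
opening: 0.003
finger_force: 3.9
```

>>> step_arm:
  increments:
    - [[0.1,-0.01,0],[0,0,0]]
    - [[0.1,-0.01,0],[0,0,0]]
    - [[0.1,-0.01,0],[0,0,0]]
    - [[0.1,-0.01,0],[0,0,0]]
    - [[0.1,-0.01,0],[0,0,0]]
    - [[0,0,0],[0,0,0]]
    - [[0,0,0],[0,0,0]]
    - [[0,0,0],[0,0,0]]
    - [[0,0,0],[0,0,0]]
    - [[0,0,0],[0,0,0]]

```text
clock: 6.2
tool_pos: [0.5641, 0.0185, 0.0422]
eef_rot: [0.744, 0.668, -0.003, -0.002]
contact_force: [-10.8, 1.2, 8.2]
opening: 0.005
finger_force: 5.7
```

>>> step_arm:
  increments:
    - [[-1.0,0.1,0],[0,0,0]]
    - [[-1.0,0.1,0],[0,0,0]]
    - [[0,0,2.6],[0,0,0]]
    - [[0,0,2.6],[0,0,0]]
    - [[0,0,2.6],[0,0,0]]
    - [[2.0,2.3,0],[0,0,0]]
    - [[2.0,2.3,0],[0,0,0]]
    - [[2.0,2.3,0],[0,0,0]]
    - [[1.9,2.3,0],[0,0,0]]
    - [[0,0,0],[0,0,0]]
  fingers: 0.28

```text
clock: 7.2
tool_pos: [0.6305, 0.1179, 0.1213]
eef_rot: [0.743, 0.669, 0.005, -0.0]
contact_force: [0.6, 0.5, 0.6]
opening: 0.278
finger_force: 0.0
```

>>> step_arm:
  increments:
    - [[-0.6,0,-2.0],[0,0,0]]
    - [[0,0,-3.0],[0,0,0]]
    - [[0,0,-3.0],[0,0,0]]
    - [[0,0,0],[0,0,0]]
    - [[-0.06,-0.6,0],[0,0,0]]
    - [[-0.06,-0.6,0],[0,0,0]]
    - [[-0.06,-0.6,0],[0,0,0]]
    - [[-0.06,-0.5,0],[0,0,0]]
    - [[-0.05,-0.5,0],[0,0,0]]
    - [[0,0,0],[0,0,0]]

```text
clock: 8.2
tool_pos: [0.6196, 0.0868, 0.0409]
eef_rot: [0.744, 0.668, 0.003, -0.0]
contact_force: [-0.7, 4.5, 1.8]
opening: 0.28
finger_force: 2.2
```

>>> step_arm:
  increments:
    - [[-0.02,-0.2,0],[0,0,0]]
    - [[-0.02,-0.2,0],[0,0,0]]
    - [[-0.02,-0.2,0],[0,0,0]]
    - [[-0.01,-0.1,0],[0,0,0]]
    - [[0,0,0],[0,0,0]]
    - [[0,0,0],[0,0,0]]
    - [[0,0,0],[0,0,0]]
    - [[0,0,0],[0,0,0]]
    - [[0,0,0],[0,0,0]]
    - [[0,0,0],[0,0,0]]

```text
clock: 9.2
tool_pos: [0.6193, 0.0846, 0.041]
eef_rot: [0.743, 0.669, 0.006, -0.002]
contact_force: [0.6, 11.7, 1.8]
opening: 0.28
finger_force: 5.6
```

>>> step_arm:
  increments:
    - [[0.1,1.0,0],[0,0,0]]
    - [[0,0.5,2.5],[0,0,0]]
    - [[0,0,4.0],[0,0,0]]
    - [[0,0,4.0],[0,0,0]]
    - [[-0.4,-2.0,3.0],[0,0,0]]
    - [[-0.7,-3.5,2.0],[0,0,0]]
    - [[-0.7,-3.5,2.0],[0,0,0]]
    - [[-0.7,-3.5,1.5],[0,0,0]]
    - [[-0.7,-3.5,1.0],[0,0,0]]
    - [[-0.7,-2.5,0],[0,0,0]]
  fingers: 0.8

```text
clock: 10.2
tool_pos: [0.5793, -0.0968, 0.2409]
eef_rot: [0.746, 0.666, -0.0, 0.002]
contact_force: [0.1, -0.4, 0.9]
opening: 0.799
finger_force: 0.0
```

```bash
python3 - <<'E'
from h import *
s=r.get_state();print(s['clock'],s['tool_pos'],s['eef_rot'],s['opening'],s['contact_force'])
c,p,d=snap('wrist','w2.png'); np.savez('w2.npz',p=p,d=d,**c)
E
```

```text
10.2 [ 0.57934989 -0.09678479  0.24092026] [ 7.45574351e-01  6.66418586e-01 -1.83083695e-04  2.26321610e-03] 0.7994570589161967 [ 0.12896775 -0.38743576  0.93184212]
```

View pics/w2.png

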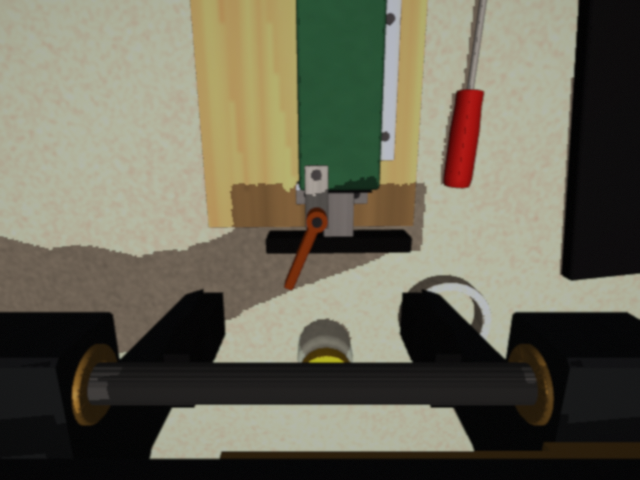

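The unit sits at the stops: housing at (300-380, 0-190), lever from its pivot at (316,221) to its tip at (290,286), T-foot at (267-411, 230-252). The fingers are clear of everything. Now I'll turn these into jig coordinates.

```bash
python3 - <<'E'
from h import *
z=np.load('w2.npz');c={k:z[k] for k in('fov_y','cx','cy','R','t')};p,d=z['p'],z['d']
X=cloud(c,d)*1000; ex=np.array([.1065,.9943]);ey=np.array([-ex[1],ex[0]]);O=np.array([635.2,-79.0])
J=np.stack([(X[...,:2]-O)@ex,(X[...,:2]-O)@ey],-1);h=X[...,2]
v,u=np.mgrid[:480,:640];hsv=cv2.cvtColor(p,cv2.COLOR_RGB2HSV)
def ed(m,k):print(k,m.sum(),np.percentile(J[m],[1,50,99],axis=0).round(1).tolist(),np.median(h[m]).round(1))
g=(hsv[...,0]>60)&(hsv[...,0]<90)&(hsv[...,1]>90)&(abs(h-74)<4)&(v<200)
ed(g,'house');
# house left/right edges
for a in(20,90,170):
    row=J[a][g[a]];print(a,row[0].round(1),row[-1].round(1))
ed((hsv[...,0]<15)&(hsv[...,1]>120)&(h>85)&(h<100)&(u<335)&(v>200)&(v<295),'lever')
ed((p.max(-1)<40)&(abs(h-74)<5)&(v>225)&(v<260)&(u>255)&(u<420),'foot')
f=(abs(h-33)<4)&(u>380)&(v<165)&(u<405)
ed(f,'fence')
for q in[(221,316),(284,291),(230,340),(251,340)]:print(q,J[q].round(1),h[q].round(1))
E
```

```text
house 15101 [[3.0, 2.0], [75.4, 30.7], [131.6, 61.9]] 74.1
20 [119.7  61.9] [119.6   1.1]
90 [74.1 62. ] [73.7  1.9]
170 [16.1 62.1] [15.8  1.8]
lever 1013 [[-73.1, 42.6], [-37.5, 57.7], [-12.1, 73.8]] 94.3
foot 2129 [[-50.5, -25.9], [-43.5, 26.3], [-37.6, 89.5]] 74.1
fence 2214 [[21.9, -18.4], [87.1, -12.6], [142.5, -7.0]] 33.2
(221, 316) [-19.   50.1] 97.5
(284, 291) [-70.2  69.8] 94.3
(230, 340) [-32.8  30.2] 70.5
(251, 340) [-49.5  30.2] 74.5
```

>>> step_arm:
  increments:
    - [[0.4,-0.1,0],[0,0,0.3]]
    - [[0.4,0,-2.0],[0,0,0]]
    - [[0,0,-2.5],[0,0,0]]
    - [[0,0,-2.5],[0,0,0]]
    - [[0,0,-2.5],[0,0,0]]
    - [[0,0,-1.5],[0,0,0]]
    - [[0,0,-0.5],[0,0,0]]
    - [[0,0,0],[0,0,0]]
    - [[0,0,0],[0,0,0]]
    - [[0,0,0],[0,0,0]]
  fingers: 0.8

```text
clock: 11.25
tool_pos: [0.5883, -0.093, 0.1248]
eef_rot: [0.742, 0.67, 0.001, 0.001]
contact_force: [-0.8, -0.8, -0.2]
opening: 0.798
finger_force: 0.0
```

>>> step_arm:
  increments:
    - [[-0.1,-0.4,0],[0,0,-0.3]]
    - [[0,0,-1.5],[0,0,0]]
    - [[0,0,-1.5],[0,0,0]]
    - [[0,0,-1.5],[0,0,0]]
    - [[0,0,-1.5],[0,0,0]]
    - [[0,0,-1.0],[0,0,0]]
    - [[0,0,-0.2],[0,0,0]]
    - [[0,0,0],[0,0,0]]
    - [[0,0,0],[0,0,0]]
    - [[0,0,0],[0,0,0]]

```text
clock: 12.25
tool_pos: [0.587, -0.0972, 0.0524]
eef_rot: [0.744, 0.668, 0.001, 0.001]
contact_force: [0.3, 0.4, -0.1]
opening: 0.801
finger_force: 0.0
```

```bash
python3 - <<'E'
from h import *
s=r.get_state();print(s['clock'],s['tool_pos'],s['eef_rot'],s['contact_force'])
c,p,d=snap('wrist','w3.png')
E
```

```text
12.25 [ 0.58700249 -0.09723549  0.05241884] [7.44188582e-01 6.67969179e-01 5.15088351e-04 5.15749880e-04] [ 0.29193089  0.36711399 -0.14758968]
```

View pics/w3.png

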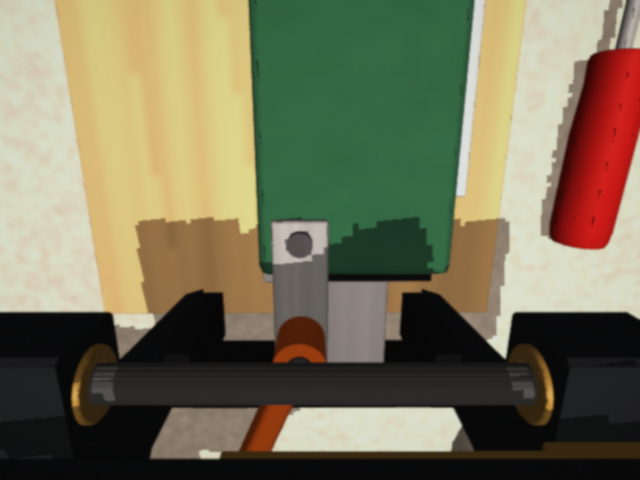

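The fingers are down in the gap on both sides of the leg, at (205,300) and (420,300), with the lever between them at (300,340) and no contact yet. Now I'll draw the leg out.

>>> step_arm:
  increments:
    - [[-0.05,-0.5,0],[0,0,0]]
    - [[-0.05,-0.5,0],[0,0,0]]
    - [[-0.05,-0.5,0],[0,0,0]]
    - [[-0.05,-0.5,0],[0,0,0]]
    - [[-0.05,-0.5,0],[0,0,0]]
    - [[-0.05,-0.5,0],[0,0,0]]
    - [[-0.05,-0.5,0],[0,0,0]]
    - [[-0.05,-0.5,0],[0,0,0]]
    - [[-0.05,-0.5,0],[0,0,0]]
    - [[0,0,0],[0,0,0]]

```text
clock: 13.3
tool_pos: [0.582, -0.1435, 0.0518]
eef_rot: [0.745, 0.667, -0.0, 0.0]
contact_force: [1.6, 3.6, 2.9]
opening: 0.8
finger_force: 1.7
```

>>> step_arm:
  increments:
    - [[-0.05,-0.5,0],[0,0,0]]
    - [[-0.04,-0.4,0],[0,0,0]]
    - [[0,0,0],[0,0,0]]
    - [[0,0,0],[0,0,0]]
    - [[0,0,0],[0,0,0]]
    - [[0,0,0],[0,0,0]]
    - [[0,0,0],[0,0,0]]
    - [[0,0,0],[0,0,0]]
    - [[0,0,0],[0,0,0]]
    - [[0,0,0],[0,0,0]]

```text
clock: 14.3
tool_pos: [0.5812, -0.151, 0.0518]
eef_rot: [0.744, 0.668, 0.0, 0.0]
contact_force: [1.3, 4.1, 2.6]
opening: 0.798
finger_force: 2.0
```

```bash
python3 - <<'E'
from h import *
s=r.get_state();print(s['clock'],s['tool_pos'],s['eef_rot'],s['contact_force'])
c,p,d=snap('wrist','w4.png');np.savez('w4.npz',p=p,d=d,**c)
E
```

```text
14.3 [ 0.58117546 -0.15100612  0.05175932] [7.44085711e-01 6.68084140e-01 1.85632711e-04 3.07955534e-05] [1.34094088 4.12399259 2.62191427]
```

View pics/w4.png

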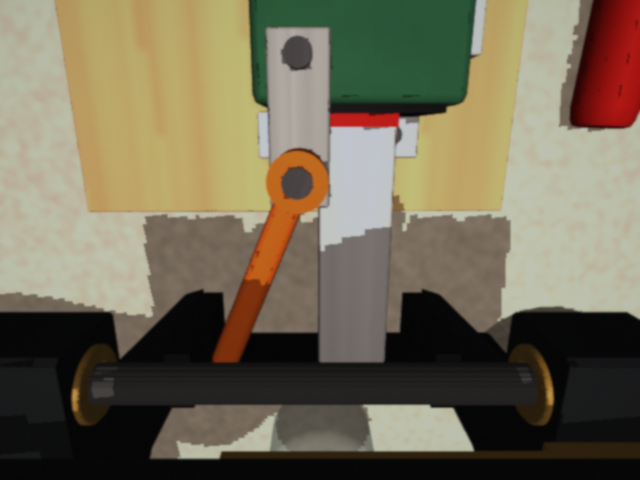

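The lever is still open and the red band shows just outside the mouth at (365,113-126). I'll measure how far it sticks out.

```bash
python3 - <<'E'
from h import *
z=np.load('w4.npz');c={k:z[k] for k in('fov_y','cx','cy','R','t')};p=z['p'].astype(int);d=z['d']
ex=np.array([.1065,.9943]);ey=np.array([-ex[1],ex[0]]);O=np.array([.6352,-.079])
u=362
m=(p[:,u,0]>120)&(p[:,u,1]<70);v=np.where(m)[0];print(v.min(),v.max())
for vv,h in((v.max()+.5,.070),(v.min()-.5,.070),(105,.074)):
    q=pt(c,u,vv,h)[:2]-O;print(vv,(q@ex*1000).round(1),(q@ey*1000).round(1))
X=cloud(c,d)*1000
for v_ in(60,90,100,103):
    q=X[v_,420,:2]/1000-O;print(v_,X[v_,420].round(1),(q@ex*1000).round(1))
for a,b in((350,222),(350,238)):
    q=X[a,b,:2]/1000-O;print((q@ex*1000).round(1),(q@ey*1000).round(1),X[a,b,2])
E
```

```text
113 125
125.5 -5.7 30.5
112.5 -1.9 30.6
105 0.0 31.2
60 [621.5 -65.3  74.2] 12.1
90 [621.2 -73.4  74.3] 4.1
100 [621.1 -76.1  74.3] 1.4
103 [621.5 -76.9  72.9] 0.6
-69.4 72.5 93.22094926897861
-69.1 67.7 93.6276134102122
```

>>> step_arm:
  increments:
    - [[0.3,-0.03,0],[0,0,0]]
    - [[0.3,-0.03,0],[0,0,0]]
    - [[0.3,-0.03,0],[0,0,0]]
    - [[0.3,-0.03,0],[0,0,0]]
    - [[0.3,-0.03,0],[0,0,0]]
    - [[0.3,-0.03,0],[0,0,0]]
    - [[0.3,-0.04,0],[0,0,0]]
    - [[0,0,0],[0,0,0]]
    - [[0,0,0],[0,0,0]]
    - [[0,0,0],[0,0,0]]

```text
clock: 15.35
tool_pos: [0.6005, -0.1537, 0.051]
eef_rot: [0.744, 0.668, -0.001, -0.001]
contact_force: [-3.2, 3.3, -1.8]
opening: 0.8
finger_force: 2.4
```

>>> step_arm:
  increments:
    - [[0.2,-0.02,0],[0,0,0]]
    - [[0.2,-0.02,0],[0,0,0]]
    - [[0.1,-0.01,0],[0,0,0]]
    - [[0.1,-0.01,0],[0,0,0]]
    - [[0,0,0],[0,0,0]]
    - [[0,0,0],[0,0,0]]
    - [[0,0,0],[0,0,0]]
    - [[0,0,0],[0,0,0]]
    - [[0,0,0],[0,0,0]]
    - [[0,0,0],[0,0,0]]

```text
clock: 16.35
tool_pos: [0.6083, -0.1539, 0.0518]
eef_rot: [0.744, 0.668, 0.0, 0.0]
contact_force: [-2.3, 3.2, 0.5]
opening: 0.794
finger_force: 2.2
```

```bash
cat > look.py <<'E'
import sys
from h import *
s=r.get_state();print(s['clock'],s['tool_pos'],s['contact_force'])
c,p,d=snap('wrist',sys.argv[1]);p=p.astype(int)
ex=np.array([.1065,.9943]);ey=np.array([-ex[1],ex[0]]);O=np.array([.6352,-.079])
q=np.array(s['tool_pos'][:2])-O;print('tcp jig',q@ex*1000,q@ey*1000)
X=cloud(c,d)*1000;J=np.stack([(X[...,:2]/1000-O)@ex,(X[...,:2]/1000-O)@ey],-1)*1000;h=X[...,2]
lv=(abs(h-94)<2.5)&(p[...,0]>1.5*p[...,1])&(J[...,0]<-32)&(J[...,0]>-85)
b=np.polyfit(J[lv][:,0],J[lv][:,1],1);print('lever angle',-np.arctan(b[0]),lv.sum(),J[lv][:,0].min())
bm=(p[...,0]>110)&(p[...,1]<70)&(p[...,2]<70)&(abs(h-70)<4)
print('band',np.percentile(J[bm],[1,99],axis=0).round(1).tolist())
g=(p[...,1]>1.3*p[...,0])&(abs(h-74)<2);print('house',np.percentile(J[g],[.5,99.5],axis=0).round(1).tolist())
E
python3 look.py w5.png
```

```text
16.35 [ 0.60831794 -0.15388898  0.05182879] [-2.31910635  3.17596495  0.49381327]
tcp jig -77.32505709855188 18.753156020885307
lever angle 0.012790493537090102 3856 -74.10691333992165
band [[-5.8, 19.4], [-2.0, 40.6]]
house [[0.7, 0.7], [27.4, 62.3]]
```

View pics/w5.png

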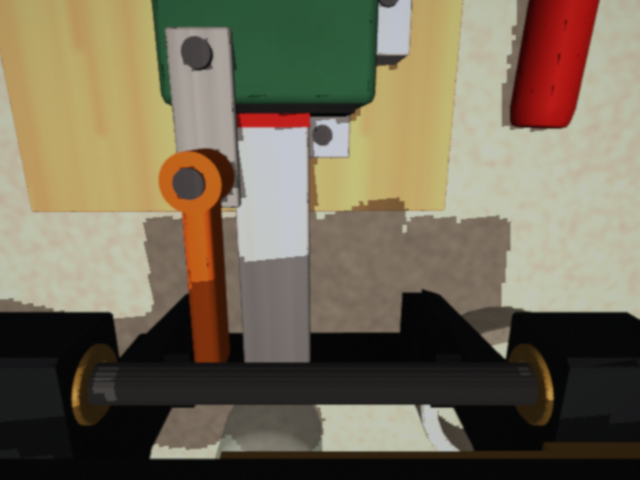

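The lever is almost parallel to the leg (about 0.01 rad), the band is at the mouth at (275,120), and the housing hasn't moved. A slight extra push for margin.

>>> step_arm:
  increments:
    - [[0.1,-0.01,0],[0,0,0]]
    - [[0.05,-0.01,0],[0,0,0]]
    - [[0,0,0],[0,0,0]]
    - [[0,0,0],[0,0,0]]
    - [[0,0,0],[0,0,0]]
    - [[0,0,0],[0,0,0]]
    - [[0,0,0],[0,0,0]]
    - [[0,0,0],[0,0,0]]
    - [[0,0,0],[0,0,0]]
    - [[0,0,0],[0,0,0]]

```text
clock: 17.4
tool_pos: [0.6089, -0.154, 0.0517]
eef_rot: [0.744, 0.668, -0.0, -0.0]
contact_force: [-4.2, 3.5, 1.6]
opening: 0.799
finger_force: 3.0
```

```bash
python3 look.py w6.png
```

```text
17.4 [ 0.60886204 -0.15401123  0.05174285] [-4.15351447  3.49104795  1.59291521]
tcp jig -77.38865430123192 18.19914181290607
lever angle 0.0008564793621013654 3865 -73.87347849902345
band [[-5.8, 19.5], [-2.0, 40.6]]
house [[0.8, 0.6], [27.4, 62.3]]
```

The lever is closed at its stop, the leg is at the mark and the housing is home, so I'm handing in.

```bash
python3 -c "
from plant import r
print(r.finish_job())"
```

```text
the job is handed in; nothing more can be done
None
```

I handed the job in at about 17 s of the 61 s allowed: the unit was home against both stops, the leg held at about 50 mm with the mouth in the red band, and the lever closed (about 0.001 rad), all by my last wrist-camera check; the judge's verdict was not shown.

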